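# Hang the tip holder on the wall rail and lock it

## Robot

A 6-joint arm with a two-finger parallel gripper is mounted at the origin on the work surface. World frame = base frame: x ahead of the robot, y to its left, z up, the work surface at z = 0. Lengths are in m, angles in rad, forces in N, time in s.
With the tool pointing down it reaches from about 0.325 to 0.775 m from the base axis. Payload 5.5 kg.
Tool frame: the origin (TCP) lies at the very end of the fingers, on their centre line; the grasp point (between the pads) lies 19 mm behind it; y points along the fingers, x is the direction in which the jaws open and shut, and the axes are right-handed (so a half turn about y gives the same grasp; the last joint's range is limited). The gripper opens to 88 mm and grips with 3 to 60 N. Pads are 20 mm wide; open, the fingers measure 115 mm over their backs; the gripper's body (75 mm by 178 mm) begins 61 mm behind the grasp point.
Start: joints at [-1.211, 0.091, 1.231, -0, 1.82, -0.057], TCP at [0.243, -0.549, 0.187] pointing down, gripper open.
Joint ranges: [-2.87, 2.87], [-0.86, 2.18], [0.17, 2.46], [-1.51, 4.65], [0.06, 2.69], [-2.65, 2.65]. Speed limits (rad/s): [2.57, 2.57, 3.01, 3.14, 3.14, 3.14].

## Interface

Orientations are given as a unit quaternion [w, x, y, z].
In Python, from cell import * gives the robot as it stands. The module is installed in compiled form; this text tells all that it offers.
- The arm moves only by the tool step_arm, never from a script. Its argument "commands" is a list of rows, each an object of numbers: "hand": the finger opening in cm, from 0 to 8.78; "dx", "dy", "dz": the shift along the tool's x, y, z in cm; "spin": the turn about the tool's y in rad. A call has 1 to 8 rows; each row shifts and turns the commanded pose from where the row before left it, along the tool's axes as they then stand; what a row does not reach is not made up. A row lasts 1/8 s, in which the tool goes at most 62.5 mm and 10.7 degrees, less where a joint would pass 70% of its speed; a pose out of reach is approached as far as the arm can. A call is refused whole if a number of a shift passes 6.25 or a number of a turn 0.188, either way. A call with a gripper value outside its range is refused whole. The fingers move at their own pace and stop on an object; the grip force is fixed at half the most. Time passes only in rows, so rows that do not move let the fingers close. It gives the time, the measured TCP pose, the force and the opening at its end, in the units of the state.
- get_obs(): the state, without advancing time (a new reading comes with each control period).
- camera(name): name is "scene" or "top" or "wrist"; returns the picture (384x512x3 uint8, red, green, blue); there is no depth.
- camera_model(name): a dict with "K" (3x3 intrinsics, pixels), "distortion" ([k1, k2, p1, p2, k3] as OpenCV has them; the pictures are not rectified), "camera_from_world" (4x4, takes a point from world to camera coordinates); the wrist camera has in their place "tool_from_camera" (4x4, takes a point from camera to tool coordinates, whose origin is the TCP and whose axes are the tool frame's). Camera axes: x right, y down, z forward; pixel columns grow to the right and rows downward; lengths in m; the calibration is good to about 2 mm. A picture is of the moment at which its call begins: read the wrist's pose just before it. camera_model takes no time and is no camera call.
- close_job(): hands the job in, once; it reports no verdict.
The state is a dict: "time_s": time; "q": joint angles; "joint_vel": joint speeds; "joint_torque": joint torques, N m; "tool_pos": TCP position; "tcp_rot": TCP orientation; "wrist_force": force on the tool from outside, world axes, zero at the start; "ft_torque": the same for the moment, N m; "opening": opening from 0.0 (shut) to 1.0 (fully open).
Only numpy, scipy, OpenCV 4.12 (cv2) and the standard library are available. Lean on these libraries where they do the work, as an engineer would, in place of code of your own. Each camera call takes 0.05 s, during which the arm holds its last target. There are 200 camera calls.

## Task

Pick up the loose steel holder that has the angled strip on its rear and hang it upright on the empty stretch of the rail on the upright board: strip over the rail's slanted lip, foot tucked in under the rail's lower ledge and back against the rail, so that it is locked on and hangs by itself. How high the rail is clamped differs every time, so feel for it: set the holder in gently, without forcing or banging it or letting it fall or swing hard, and leave everything else on the bench where it is.

Things in the scene. Friction and masses are not known exactly. Their poses are not given: they have to be found in the camera images.
- holder: Open sheet-steel bin for copper tips, 0.3-0.55 kg, with a tall handle, an angled strip on its rear and a foot. Origin: centre of underside; x to its REAR, z up. In mm: bin x -40 to 30, y -50 to 50, walls 45 high; rear plate's rear face x 30, 110 high. Hung, its axes are parallel to the board's, origin at board x -71 and 107 below the lip's top. Foot under ledge then bars lifting it off.
- grip (a point): On the holder (origin +(-12, 0, 135) mm): grasp point, 17 mm below the top of the upright handle bar, which is 10 mm thick in the holder's x and 30 mm wide in y. The bar stands 34 mm in front of the rear plate; fingertips that stay above 110 mm over the underside clear that plate.
- hook (a point): Holder's hook, open downward, full 100 mm width: this point (origin +(39, 0, 107) mm) is its inner rear corner. A 9 mm flat web runs from the rear plate (x 30) to here; then a 3 mm thick strip slants rearward and DOWN, 30 degrees off vertical, tip near x 50, z 88. Hung, this corner sits on the lip's top edge, the strip lying in the groove on the lip's rear face.
- foot (a point): Upper rear edge of the holder's foot (origin +(55.5, 0, 14) mm), a block y -30 to 30, z 0 to 14. Hung upright, its end is 1.5 mm off the spine, its top 6 mm below the ledge, so the holder cannot go on upright: tip it 15-25 degrees, foot out from the board, let the strip into the groove till it bears, then swing the foot in while letting it down further; the strip sinks deeper as it comes upright.
- board: Fixed upright plywood board, 380 wide (y), 172 high, 20 thick. Origin: centre of its underside; front faces -x, z up. On the front is an aluminium rail, full width: flat spine (front face x -14 mm, from 12 above to 125 below the lip's top), slanted lip, lower ledge. A grey bin with rods is fixed on the rail at y -170 to -60 and belongs there. No rail height is measured: see bay.
- bay (a point): Point on the spine's front, mid empty stretch (board -14, 75, 165 mm); axes as board. Holder's origin should hang within 20 mm of it along the rail. The lip's top edge is 18 mm in front of the spine and anywhere from 25 mm below to 25 mm above this point: find by feel. The lip, 4 mm thick, leans forward and UP 30 degrees off vertical from the spine; V groove behind it, 18 mm wide at the top.
- ledge (a point): Point on the spine's front straight below bay, where the underside of the rail's lower ledge would be if the lip's top were at bay's height; the ledge shifts up or down with the rail. It is a bar standing 14 mm out from the spine, 79 to 87 mm below the lip's top.
- plain_bin: Bystander: a similar steel bin with a plain flat rear plate, no strip and no foot, with a short handle (77 mm high). Leave it.
- magnet: Bystander: red L-shaped welding magnet, 90 x 25 x 60 mm.
- spray: Bystander: spray can, 60 mm across, 170 mm high.
- flask: Bystander: clear bottle, 60 mm across, 150 mm high.
- driver: Bystander: screwdriver lying on the bench.
- hammer: Bystander: hammer lying on the bench.
- spanner: Bystander: spanner lying on the bench near the robot.
There are look-alikes about, which are no part of the job. Leave any blue or red look-alike of the holder alone.

How it is judged:
At the end, for the whole second after the job is handed in: The holder hangs still and let go on the rail: within 5 mm of its seated distance from the board, 25 mm of the bay's middle along the rail, 77 to 137 mm below the bay point, upright within 4 degrees, square to the board within 5 degrees, carried by the board; no bystander shifted over 20 mm (x of holder in the frame of board between -0.076 and -0.066 m and y of holder in the frame of bay between -0.025 and 0.025 m and z of holder in the frame of bay between -0.137 and -0.077 m and angle between holder's own z axis and vertical below 0.07 rad and angle between the x axis of holder and the x axis of board, either way round below 0.09 rad and contact force between holder and board above 1 N and linear speed of holder below 0.02 m/s); the robot touches nothing.
It fails at once if the holder is forced or banged against the board or rail (over 20 N) (contact force between holder and board above 20 N).
It fails at once if the holder is let go so that it drops or swings (unheld and off the bench, faster than 0.15 m/s or 1.2 rad/s) instead of being set in (contact force between the fingers and holder below 0.05 N and height (world z) of holder above 0.02 m and (linear speed of holder above 0.15 m/s or angular speed of holder above 1.2 rad/s)).
It fails at once if the robot hits the board or rail hard (over 30 N) (contact force between any of the fingers, the arm and board above 30 N).
It fails at once if another thing on the bench is shifted by more than 20 mm (distance of any of plain_bin, magnet, spray, flask, driver, hammer, spanner from where it was at the start of the episode above 0.02 m).
It also fails if it takes over 48 s, if anything falls off the work surface, if the arm or the gripper's body presses on something with over 40 N, if the wrist force passes 120 N, or if a joint passes its speed limit or range.

## Working session

There is one attempt and no reset: what is moved stays moved. The work goes in short steps, Python scripts to look and compute and a tool call to move; the robot and the scene stay as the last step left them, time stands still between calls to the robot, and variables do not carry over. Pictures are saved under pics/ and viewed, about 8 in all and at most 12, crops included, and the job is handed in when it is done.

Besides the shell and the picture viewer there is one more tool, called as name(argument=value, ...) on one line, values as JSON. step_arm: Moves the arm, as the interface text tells. Its arguments: {"type":"object","properties":{"commands":{"type":"array"}},"required":["commands"]}

```bash
mkdir -p pics
python3 - <<'E'
from cell import *
import cv2,numpy as np
o=get_obs();print(o)
for n in("scene","top"):
    im=camera(n);cv2.imwrite(f"pics/{n}0.png",cv2.resize(im[:,:,::-1],(800,600),interpolation=cv2.INTER_CUBIC));np.save(f"pics/{n}0.npy",im)
    m=camera_model(n);print(n,{k:np.round(v,4).tolist() for k,v in m.items()})
m=camera_model("wrist");print({k:np.round(v,4).tolist() for k,v in m.items()})
E
```

```text
{'time_s': 0.0, 'q': array([-1.21074300e+00,  9.18031954e-02,  1.23188962e+00,  1.92664300e-06,
        1.81977632e+00, -5.66711917e-02]), 'joint_vel': array([-0.00180266, -0.00035554,  0.00037293,  0.00077988, -0.00078884,
        0.00044369]), 'joint_torque': array([-1.72292323e-03, -4.46442318e+01, -4.06453514e+01,  6.94160443e-02,
        2.90020084e-02, -1.52399139e-04]), 'tool_pos': array([ 0.24274708, -0.54830459,  0.18563815]), 'tcp_rot': array([ 0.59300764, -0.59222089,  0.3862905 , -0.38522203]), 'wrist_force': array([ 0.38819348, -0.16738026,  0.37647001]), 'ft_torque': array([-0.02875858, -0.0288424 ,  0.00925223]), 'opening': 0.9999408740650122}
scene {'K': [[356.5192, 0.0, 257.216], [0.0, 356.5192, 189.0674], [0.0, 0.0, 1.0]], 'distortion': [-0.0646, 0.0, 0.0, 0.0, 0.0], 'camera_from_world': [[-0.7549, 0.6557, 0.0128, 0.4068], [0.3523, 0.422, -0.8353, -0.034], [-0.5531, -0.6261, -0.5496, 1.2097], [0.0, 0.0, 0.0, 1.0]]}
top {'K': [[492.2146, 0.0, 258.0888], [0.0, 492.2146, 196.4552], [0.0, 0.0, 1.0]], 'distortion': [-0.142, 0.0, 0.0, 0.0, 0.0], 'camera_from_world': [[-0.0014, -0.9999, -0.0143, -0.0412], [-0.9961, 0.0026, -0.0882, 0.4741], [0.0882, 0.0141, -0.996, 1.495], [0.0, 0.0, 0.0, 1.0]]}
{'K': [[265.1464, 0.0, 253.139], [0.0, 265.1464, 192.7031], [0.0, 0.0, 1.0]], 'distortion': [-0.0619, 0.0, 0.0, 0.0, 0.0], 'tool_from_camera': [[1.0, -0.0003, 0.0006, 0.0003], [-0.0007, -0.2829, 0.9591, -0.1981], [-0.0001, -0.9591, -0.2829, 0.0788], [0.0, 0.0, 0.0, 1.0]]}
```

View pics/scene0.png

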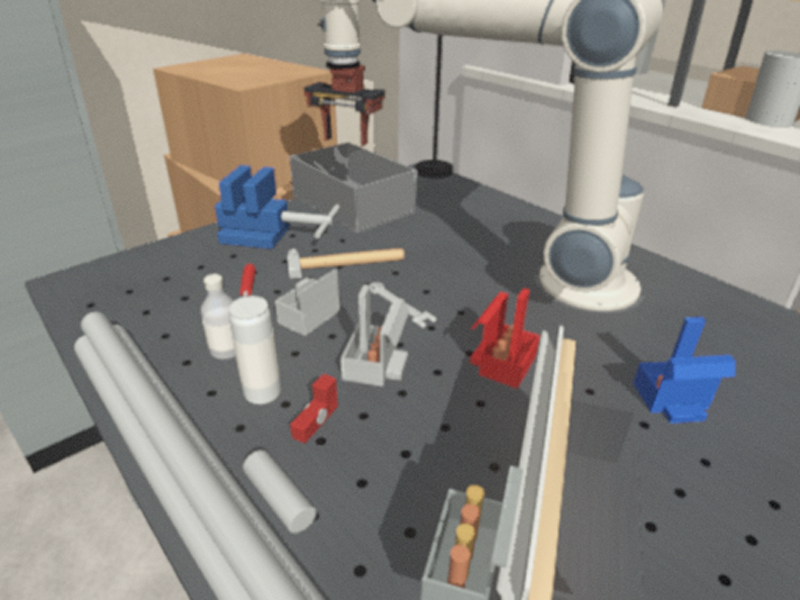

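View pics/top0.png

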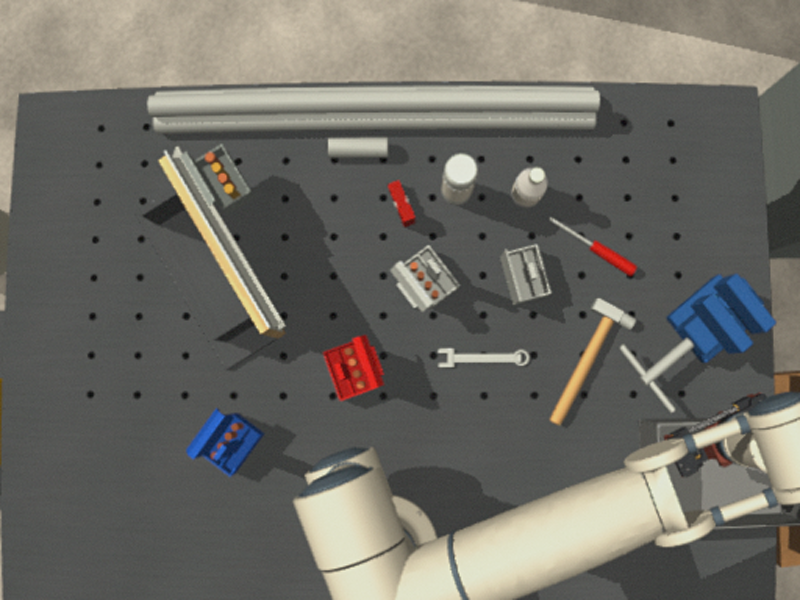

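Candidates (in 800x600 top view) are the grey bin at (427,277) with a tall handle, strip and foot, the plain grey bin at (525,273), red at (352,368) and blue at (225,440). The grey one at (427,277) fits the description. I'll confirm it in a crop along with the board.

```bash
cat > h.py <<'E'
from cell import *
import cv2,numpy as np
from scipy.spatial.transform import Rotation as R
def cam(n,o=None):
    m=camera_model(n)
    if n=="wrist":
        T=np.eye(4);q=o["tcp_rot"];T[:3,:3]=R.from_quat([q[1],q[2],q[3],q[0]]).as_matrix();T[:3,3]=o["tool_pos"]
        m["camera_from_world"]=np.linalg.inv(T@m["tool_from_camera"])
    return m
def rays(m,px):
    p=cv2.undistortPoints(np.array(px,float).reshape(-1,1,2),np.array(m["K"]),np.array(m["distortion"])).reshape(-1,2)
    W=np.linalg.inv(m["camera_from_world"]);d=np.c_[p,np.ones(len(p))]@W[:3,:3].T
    return W[:3,3],d
def onz(m,px,z):
    c,d=rays(m,px);z=np.broadcast_to(z,len(d));return c+d*((z-c[2])/d[:,2])[:,None]
def proj(m,P):
    T=m["camera_from_world"];return cv2.projectPoints(np.array(P,float).reshape(-1,1,3),cv2.Rodrigues(T[:3,:3])[0],T[:3,3],np.array(m["K"]),np.array(m["distortion"]))[0].reshape(-1,2)
E
python3 - <<'E'
import cv2,numpy as np
t=np.load('pics/top0.npy')[:,:,::-1];s=np.load('pics/scene0.npy')[:,:,::-1]
def c(im,x,y,w,h,f): return cv2.resize(im[y:y+h,x:x+w],None,fx=f,fy=f,interpolation=cv2.INTER_CUBIC)
a=c(t,245,150,50,50,8);b=c(s,212,175,75,75,400/75)
d=c(t,95,90,100,130,4)
cv2.imwrite('pics/c1.png',np.hstack([a,b]));cv2.imwrite('pics/c2.png',d)
E
```

```text
(no output)
```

View pics/c1.png

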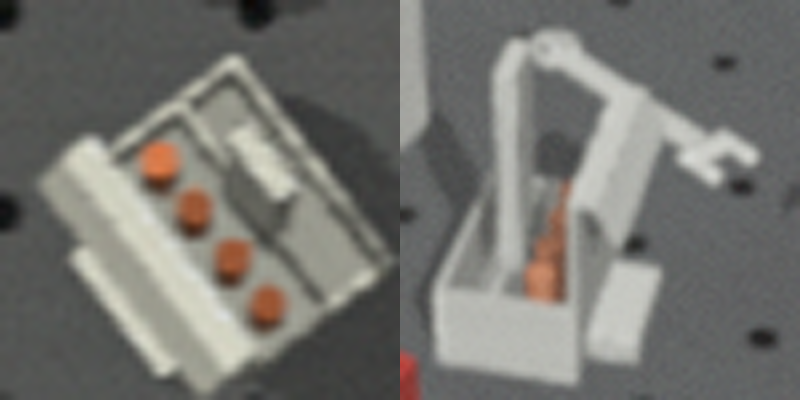

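View pics/c2.png

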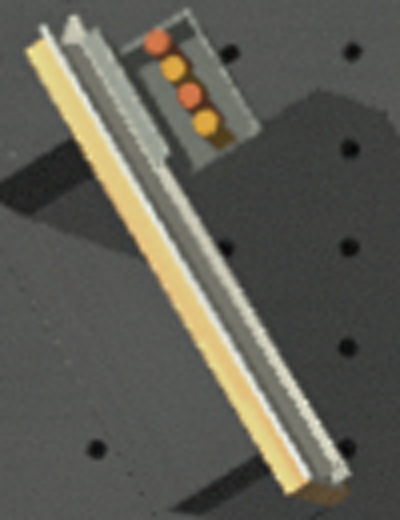

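Crop confirms: the grey bin has the tall handle, slanted strip, foot and coppery tips. In crop 1, the handle top is at about (264,160) and the rear faces lower left. Crop 2 shows the board with its empty stretch at the lower right.

Run:
```python
from h import *
t=cam("top")
f=lambda pts,x0,y0,s:[(x0+(u+.5)/s-.5,y0+(v+.5)/s-.5) for u,v in pts]
h=onz(t,f([(230,133),(250,123),(298,186),(277,202)],245,150,8),.152);print("handle",h.round(4),h.mean(0))
b=onz(t,f([(235,55),(392,262)],245,150,8),.045);print("bin front edge",b.round(4), np.degrees(np.arctan2(*(b[1]-b[0])[1::-1])))
w=onz(t,f([(95,138),(255,352)],245,150,8),.110);print("web",w.round(4),np.degrees(np.arctan2(*(w[1]-w[0])[1::-1])))
p=onz(t,f([(28,50),(285,495),(43,38),(308,482)],95,90,4),.172);print("board",p.round(4));
for i,j in((0,1),(2,3)):d=p[j]-p[i];print(np.linalg.norm(d),np.degrees(np.arctan2(d[1],d[0])))
o=get_obs();q=o["tcp_rot"];print(R.from_quat([*q[1:],q[0]]).as_matrix().round(3))
```

```text
handle [[ 0.5482 -0.0872  0.152 ]
 [ 0.5517 -0.0943  0.152 ]
 [ 0.5292 -0.1111  0.152 ]
 [ 0.5235 -0.1037  0.152 ]] [ 0.538142  -0.0990905  0.152    ]
bin front edge [[ 0.5944 -0.0911  0.045 ]
 [ 0.5147 -0.1503  0.045 ]] -143.38654867302571
web [[ 0.5528 -0.0388  0.11  ]
 [ 0.4743 -0.0966  0.11  ]] -143.58582843005877
board [[0.7356 0.4078 0.172 ]
 [0.414  0.2125 0.172 ]
 [0.7443 0.397  0.172 ]
 [0.423  0.1964 0.172 ]]
0.3763084623277095 -148.7342635227535
0.3787623839123559 -148.02715427508087
[[ 0.405 -0.001  0.914]
 [-0.914  0.002  0.405]
 [-0.002 -1.     0.   ]]
```

step_arm(commands=[{"dy": -4, "hand": 5.5}, {"dx": -2.5, "dz": 3.8}, {"dx": -2.5, "dz": 3.8}, {"dx": -2.5, "dz": 3.8}, {"dx": -2.5, "dz": 3.8}, {"dx": -2.5, "dz": 3.8}, {"dx": -2.5, "dz": 3.8}, {"dx": -2.5, "dz": 3.8}])

```text
$.commands[0]: bad value
```

step_arm(commands=[{"dx": -2.5, "dz": 3.8}, {"dx": -2.5, "dz": 3.8}, {"dx": -2.5, "dz": 3.8}, {"spin": -0.18}, {"spin": -0.18}, {"spin": -0.18}, {"spin": -0.18}, {"spin": -0.18}])

```text
$.commands[0]: bad value
```

step_arm(commands=[{"spin": -0.18}, {"spin": -0.18}, {"spin": -0.18}, {"spin": -0.18}, {"spin": -0.17}, {}])

```text
$.commands[0]: bad value
```

```bash
cat > st.py <<'E'
from h import *
def st():
    o=get_obs();q=o["tcp_rot"];M=R.from_quat([*q[1:],q[0]]).as_matrix()
    print("t",round(o["time_s"],2),"pos",o["tool_pos"].round(4),"yaw_x",np.degrees(np.arctan2(M[1,0],M[0,0])).round(1),"F",o["wrist_force"].round(2),"T",o["ft_torque"].round(3),"op",round(o["opening"]*8.78,2),"q6",o["q"][5].round(2));return o,M
E
python3 - <<'E'
from st import *
o,M=st();print(M.round(3))
im=camera("wrist");cv2.imwrite("pics/w1.png",im[:,:,::-1])
m=cam("wrist",o)
print(proj(m,[[.538,-.099,.152]]), "cmd", M.T@(np.array([.538,-.099,.116])-o["tool_pos"])*100)
E
```

```text
t 0.1 pos [ 0.2428 -0.5483  0.1857] yaw_x -66.1 F [ 0.06 -0.13  0.08] T [ 0.004  0.018 -0.033] op 8.81 q6 -0.06
[[ 0.405 -0.001  0.914]
 [-0.914  0.002  0.405]
 [-0.002 -1.     0.   ]]
[[381.12305388 378.4933862 ]] cmd [-29.12012442   7.02707233  45.18336301]
```

View pics/w1.png

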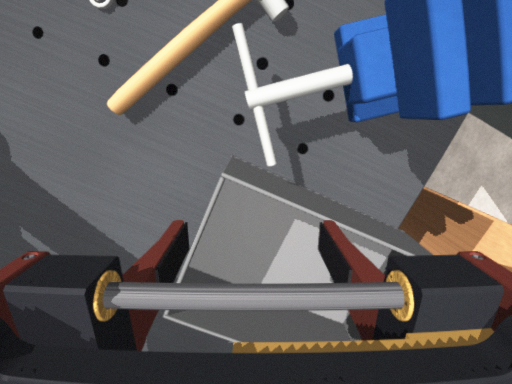

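The rows were refused, so it seems every key must be given. The wrist picture only shows the start spot: the box and vice.

step_arm(commands=[{"hand": 5.5, "dx": 0, "dy": -4, "dz": 0, "spin": 0}, {"hand": 5.5, "dx": -2.5, "dy": 0, "dz": 3.8, "spin": 0}, {"hand": 5.5, "dx": -2.5, "dy": 0, "dz": 3.8, "spin": 0}, {"hand": 5.5, "dx": -2.5, "dy": 0, "dz": 3.8, "spin": 0}, {"hand": 5.5, "dx": -2.5, "dy": 0, "dz": 3.8, "spin": 0}, {"hand": 5.5, "dx": -2.5, "dy": 0, "dz": 3.8, "spin": 0}, {"hand": 5.5, "dx": -2.5, "dy": 0, "dz": 3.8, "spin": 0}, {"hand": 5.5, "dx": -2.5, "dy": 0, "dz": 3.8, "spin": 0}])

```text
time_s: 1.15
tool_pos: [0.4158, -0.2796, 0.2264]
tcp_rot: [0.593, -0.593, 0.386, -0.386]
wrist_force: [0.5, -0.4, 1.1]
opening: 0.628
```

step_arm(commands=[{"hand": 5.5, "dx": -2.5, "dy": 0, "dz": 3.8, "spin": 0}, {"hand": 5.5, "dx": -2.5, "dy": 0, "dz": 3.8, "spin": 0}, {"hand": 5.5, "dx": -2.5, "dy": 0, "dz": 3.8, "spin": 0}, {"hand": 5.5, "dx": 0, "dy": 0, "dz": 0, "spin": -0.18}, {"hand": 5.5, "dx": 0, "dy": 0, "dz": 0, "spin": -0.18}, {"hand": 5.5, "dx": 0, "dy": 0, "dz": 0, "spin": -0.18}, {"hand": 5.5, "dx": 0, "dy": 0, "dz": 0, "spin": -0.18}, {"hand": 5.5, "dx": 0, "dy": 0, "dz": 0, "spin": -0.18}])

```text
time_s: 2.15
tool_pos: [0.4891, -0.1661, 0.2263]
tcp_rot: [0.702, -0.702, 0.088, -0.087]
wrist_force: [0.5, -0.1, 0.6]
opening: 0.629
```

step_arm(commands=[{"hand": 5.5, "dx": 0, "dy": 0, "dz": 0, "spin": -0.18}, {"hand": 5.5, "dx": 0, "dy": 0, "dz": 0, "spin": -0.18}, {"hand": 5.5, "dx": 0, "dy": 0, "dz": 0, "spin": -0.18}, {"hand": 5.5, "dx": 0, "dy": 0, "dz": 0, "spin": -0.18}, {"hand": 5.5, "dx": 0, "dy": 0, "dz": 0, "spin": -0.17}, {"hand": 5.5, "dx": 0, "dy": 0, "dz": 0, "spin": 0}])

```text
time_s: 2.9
tool_pos: [0.4891, -0.1662, 0.2264]
tcp_rot: [0.672, -0.672, -0.22, 0.221]
wrist_force: [-0.1, -0.4, -0.1]
opening: 0.628
```

Run:
```python
from st import *
o,M=st();print(M.round(3))
im=camera("wrist");cv2.imwrite("pics/w2.png",im[:,:,::-1])
m=cam("wrist",o)
print(proj(m,[[.538,-.099,.152]]), "cmd", M.T@(np.array([.538,-.099,.116])-o["tool_pos"])*100)
```

```text
t 2.9 pos [ 0.4891 -0.1662  0.2264] yaw_x 36.4 F [-0.13 -0.41 -0.08] T [ 0.022 -0.131  0.04 ] op 5.51 q6 -1.03
[[ 0.805 -0.001 -0.593]
 [ 0.593  0.     0.805]
 [-0.    -1.     0.001]]
[[327.94566314 166.66177117]] cmd [ 7.9273065  11.03888796  2.50262814]
```

View pics/w2.png

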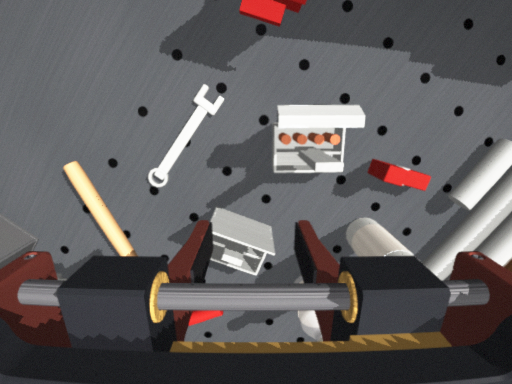

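Handle top appears at (328,167), just as predicted, and square to the tool. Going in.

step_arm(commands=[{"hand": 5.5, "dx": 4, "dy": 0, "dz": 1.25, "spin": 0}, {"hand": 5.5, "dx": 3.9, "dy": 0, "dz": 1.25, "spin": 0}, {"hand": 5.5, "dx": 0, "dy": 3.5, "dz": 0, "spin": 0}, {"hand": 5.5, "dx": 0, "dy": 3.5, "dz": 0, "spin": 0}, {"hand": 5.5, "dx": 0, "dy": 3.5, "dz": 0, "spin": 0}, {"hand": 5.5, "dx": 0, "dy": 0.55, "dz": 0, "spin": 0}, {"hand": 5.5, "dx": 0, "dy": 0, "dz": 0, "spin": 0}])

```text
time_s: 3.82
tool_pos: [0.538, -0.0993, 0.117]
tcp_rot: [-0.672, 0.672, 0.221, -0.22]
wrist_force: [-0.9, -0.3, -0.1]
opening: 0.625
```

step_arm(commands=[{"hand": 1, "dx": 0, "dy": 0, "dz": 0, "spin": 0}, {"hand": 1, "dx": 0, "dy": 0, "dz": 0, "spin": 0}, {"hand": 1, "dx": 0, "dy": 0, "dz": 0, "spin": 0}, {"hand": 1, "dx": 0, "dy": 0, "dz": 0, "spin": 0}])

```text
time_s: 4.32
tool_pos: [0.538, -0.0992, 0.1165]
tcp_rot: [-0.672, 0.672, 0.221, -0.221]
wrist_force: [0.9, -0.1, -1.3]
opening: 0.215
```

```bash
python3 -c "
from st import *
st()"
```

```text
t 4.33 pos [ 0.538  -0.0992  0.1165] yaw_x 36.4 F [ 0.87 -0.13 -1.29] T [ 0.051 -0.167  0.021] op 1.89 q6 -0.88
```

Opening is 19 mm where 30 was expected, so I need to look.

step_arm(commands=[{"hand": 1, "dx": 0, "dy": 0, "dz": 0, "spin": 0}])

```text
time_s: 4.45
tool_pos: [0.5379, -0.0992, 0.1165]
tcp_rot: [-0.672, 0.672, 0.221, -0.221]
wrist_force: [0.2, -0.1, 0.6]
opening: 0.121
```

Run:
```python
from st import *
o,M=st()
w=camera("wrist");s=camera("scene")
a=cv2.resize(w[150:384,100:412],None,fx=1.28,fy=1.28);b=cv2.resize(s[130:270,190:310],(400,467),interpolation=cv2.INTER_CUBIC)
a=cv2.copyMakeBorder(a,0,467-a.shape[0],0,0,cv2.BORDER_CONSTANT)
cv2.imwrite("pics/g1.png",np.hstack([a,b])[:,:,::-1])
```

```text
t 4.45 pos [ 0.5379 -0.0992  0.1165] yaw_x 36.4 F [ 0.2  -0.1   0.56] T [ 0.025 -0.138 -0.009] op 1.06 q6 -0.88
```

View pics/g1.png

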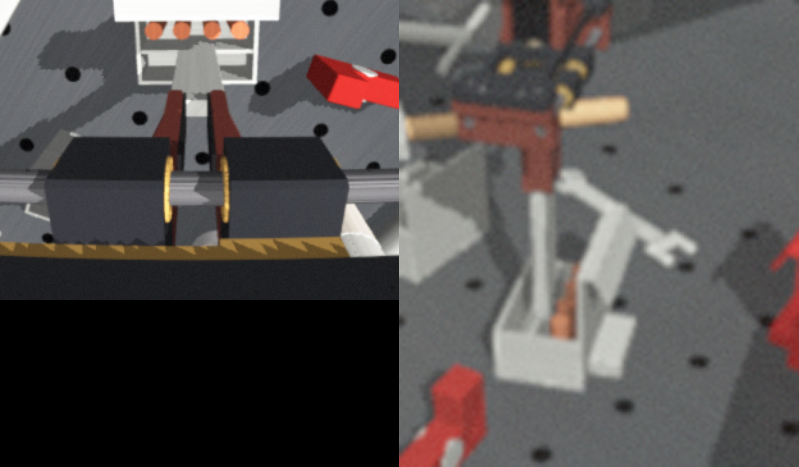

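Run:
```python
from st import *
o,M=st();s=cam("scene");w=cam("wrist",o);t=cam("top")
P=np.array([[.538,-.099,.152],[.538,-.099,.135],[.538,-.099,.1165]])
print("scene px",proj(s,P),"\nc1 crop",(proj(s,P)-[212,175])*5.333+[400,0],"\ng1 scene",(proj(s,P)-[190,130])*3.333+[399,0],"\ng1 wrist",(proj(w,P)-[100,150])*1.28)
```

```text
t 4.55 pos [ 0.538  -0.0992  0.1165] yaw_x 36.4 F [ 0.01 -0.19  1.28] T [-0.021 -0.144 -0.005] op 1.0 q6 -0.88
scene px [[232.28161463 183.77856354]
 [232.4540132  189.45743825]
 [232.63849681 195.50490873]] 
c1 crop [[508.16185082  46.81607934]
 [509.08125238  77.10151818]
 [510.0651035  109.35267824]] 
g1 scene [[539.92462156 179.24395227]
 [540.49922599 198.17164168]
 [541.11410988 218.32786079]] 
g1 wrist [[194.50228274 107.7134914 ]
 [194.62469647  94.8523684 ]
 [194.73683934  83.08702126]]
```

Run:
```python
from st import *
o,M=st()
w=camera("wrist");np.save("pics/w3.npy",w);s=camera("scene")
a=cv2.imread("pics/w2.png")[190:310,170:340,::-1]
b=w[170:290,190:310]
w_=cv2.resize(a,None,fx=2.3,fy=2.3);b=cv2.resize(b,(480,480),interpolation=cv2.INTER_CUBIC)[:480,:400]
c=np.zeros((480,400,3),np.uint8);c[:w_.shape[0],:w_.shape[1]]=w_[:,:400]
cr=cv2.resize(s[160:200,212:262],(400,200*400//250),interpolation=cv2.INTER_CUBIC)[:200];c[278:278+min(200,cr.shape[0])]=cr[:200]
cv2.imwrite("pics/g2.png",np.hstack([c,b])[:,:,::-1])
m=cam("wrist",o)
for n,p in dict(tip=[0,0,0],gp=[0,-.019,0],gpf=[0,-.019,.01],tipf=[0,0,.01],tipb=[0,0,-.01]).items():
    print(n,proj(m,[o["tool_pos"]+M@np.array(p)]))
```

```text
t 4.55 pos [ 0.538  -0.0992  0.1165] yaw_x 36.4 F [ 0.01 -0.19  1.28] T [-0.021 -0.144 -0.005] op 1.0 q6 -0.88
tip [[251.95869163 215.04221325]]
gp [[251.84577646 224.50790317]]
gpf [[251.82465757 211.6760289 ]]
tipf [[251.94122529 203.18864426]]
tipb [[251.97596222 226.56662361]]
```

View pics/g2.png

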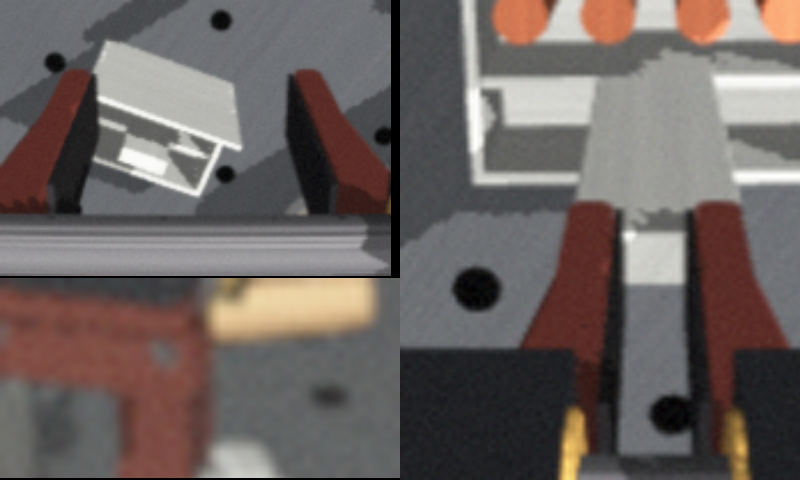

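The fingers have closed just above the handle. The handle top shows between the pads, and the pad gap in pixels (83 px at 55 mm) puts the finger ends about 36 mm short of the reported TCP. I'll reopen, go down 3.7 cm and close again.

step_arm(commands=[{"hand": 5.5, "dx": 0, "dy": 0, "dz": 0, "spin": 0}, {"hand": 5.5, "dx": 0, "dy": 0, "dz": 0, "spin": 0}, {"hand": 5.5, "dx": 0, "dy": 0, "dz": 0, "spin": 0}, {"hand": 5.5, "dx": 0, "dy": 0, "dz": 0, "spin": 0}, {"hand": 5.5, "dx": 0, "dy": 1, "dz": 0, "spin": 0}, {"hand": 5.5, "dx": 0, "dy": 1.4, "dz": 0, "spin": 0}, {"hand": 5.5, "dx": 0, "dy": 1.3, "dz": 0, "spin": 0}, {"hand": 5.5, "dx": 0, "dy": 0, "dz": 0, "spin": 0}])

```text
time_s: 5.65
tool_pos: [0.5367, -0.0989, 0.077]
tcp_rot: [0.672, -0.671, -0.22, 0.222]
wrist_force: [-0.2, 0.0, -0.3]
opening: 0.629
```

step_arm(commands=[{"hand": 1, "dx": 0, "dy": 0, "dz": 0, "spin": 0}, {"hand": 1, "dx": 0, "dy": 0, "dz": 0, "spin": 0}, {"hand": 1, "dx": 0, "dy": 0, "dz": 0, "spin": 0}, {"hand": 1, "dx": 0, "dy": 0, "dz": 0, "spin": 0}, {"hand": 1, "dx": 0, "dy": 0, "dz": 0, "spin": 0}])

```text
time_s: 6.28
tool_pos: [0.5383, -0.0992, 0.0798]
tcp_rot: [-0.671, 0.672, 0.221, -0.221]
wrist_force: [0.6, 0.2, 1.5]
opening: 0.341
```

```bash
python3 -c "
from st import *
o,M=st();print(o['joint_torque'].round(2))"
```

```text
t 6.28 pos [ 0.5383 -0.0992  0.0798] yaw_x 36.4 F [0.56 0.16 1.48] T [-0.044 -0.238  0.01 ] op 3.0 q6 -0.88
[-2.700e-01 -3.732e+01 -3.888e+01 -7.000e-02  3.700e-01 -2.000e-02]
```

Gripped at 30 mm opening. Lift and check how it hangs.

step_arm(commands=[{"hand": 1, "dx": 0, "dy": -0.3, "dz": 0, "spin": 0}, {"hand": 1, "dx": 0, "dy": -0.7, "dz": 0, "spin": 0}, {"hand": 1, "dx": 0, "dy": -1.5, "dz": 0, "spin": 0}, {"hand": 1, "dx": 0, "dy": -1.5, "dz": 0, "spin": 0}, {"hand": 1, "dx": 0, "dy": 0, "dz": 0, "spin": 0}, {"hand": 1, "dx": 0, "dy": 0, "dz": 0, "spin": 0}])

```text
time_s: 7.02
tool_pos: [0.5378, -0.0992, 0.1192]
tcp_rot: [-0.672, 0.672, 0.221, -0.221]
wrist_force: [-0.9, -0.4, -4.3]
opening: 0.335
```

Run:
```python
from st import *
o,M=st()
w=camera("wrist");s=camera("scene");np.save("pics/w4.npy",w);np.save("pics/s4.npy",s)
b=cv2.resize(s[150:260,190:290],(436,480),interpolation=cv2.INTER_CUBIC)
a=cv2.resize(w[100:292,190:335],(362,480),interpolation=cv2.INTER_CUBIC)
cv2.imwrite("pics/l1.png",np.hstack([a,b])[:,:,::-1])
m=cam("wrist",o);sm=cam("scene")
# predicted positions for tilt th (foot out), grip fixed
X=M[:,2];Y=-M[:,0];Z=np.array([0,0,1.])
G=np.array([*o["tool_pos"][:2],.135+.04])
for d in(0,10,20,30):
    t=np.radians(d);c,s_=np.cos(t),np.sin(t);out=[]
    for n,p in dict(webL=(30,-50,110),webR=(30,50,110),binbl=(-40,50,0),foot=(55.5,30,0),rb=(30,50,0)).items():
        x,z=p[0]+12,p[2]-135;P=G+(X*(x*c+z*s_)+Y*p[1]+Z*(z*c-x*s_))/1000
        out.append((n,(((proj(m,[P])[0]-[190,100])*2.5).round().tolist()),((proj(sm,[P])[0]-[190,150])*4.36+[362,0]).round().tolist()))
    print(d,out)
```

```text
t 7.03 pos [ 0.5378 -0.0992  0.1192] yaw_x 36.4 F [-0.89 -0.4  -4.28] T [-0.043 -0.175 -0.034] op 2.94 q6 -0.88
0 [('webL', [348.0, 179.0], [596.0, 208.0]), ('webR', [-39.0, 179.0], [637.0, 115.0]), ('binbl', [44.0, 281.0], [530.0, 248.0]), ('foot', [82.0, 62.0], [669.0, 288.0]), ('rb', [36.0, 124.0], [636.0, 263.0])]
10 [('webL', [339.0, 192.0], [587.0, 217.0]), ('webR', [-30.0, 192.0], [629.0, 124.0]), ('binbl', [44.0, 335.0], [496.0, 234.0]), ('foot', [86.0, 119.0], [631.0, 294.0]), ('rb', [41.0, 178.0], [600.0, 265.0])]
20 [('webL', [332.0, 208.0], [576.0, 225.0]), ('webR', [-23.0, 208.0], [619.0, 131.0]), ('binbl', [43.0, 390.0], [463.0, 216.0]), ('foot', [89.0, 175.0], [591.0, 295.0]), ('rb', [44.0, 232.0], [562.0, 260.0])]
30 [('webL', [326.0, 227.0], [564.0, 230.0]), ('webR', [-17.0, 227.0], [608.0, 136.0]), ('binbl', [40.0, 446.0], [433.0, 193.0]), ('foot', [91.0, 231.0], [551.0, 290.0]), ('rb', [45.0, 286.0], [526.0, 251.0])]
```

View pics/l1.png

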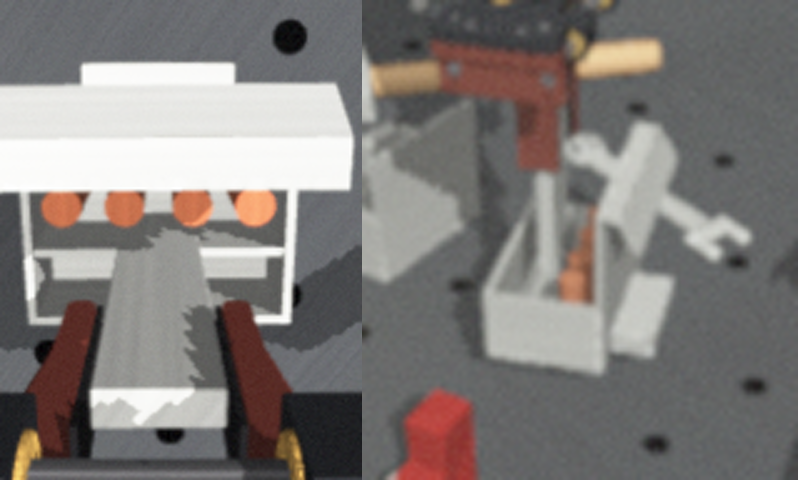

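The grip is firm: the holder stays upright with no self-tilt (foot edge at (82,62) in the wrist crop is the 0° prediction). Next I'll raise it, square it to the board and go to the standoff in front of the bay.

step_arm(commands=[{"hand": 1, "dx": 0, "dy": -4, "dz": 0, "spin": 0.042}, {"hand": 1, "dx": 0, "dy": -4.5, "dz": 0, "spin": 0.042}, {"hand": 1, "dx": 0, "dy": -4.5, "dz": 0, "spin": 0}, {"hand": 1, "dx": 0, "dy": -3.6, "dz": 0, "spin": 0}, {"hand": 1, "dx": 2.5, "dy": 0, "dz": 2.5, "spin": 0}, {"hand": 1, "dx": 3, "dy": 0, "dz": 3, "spin": 0}, {"hand": 1, "dx": 3, "dy": 0, "dz": 3, "spin": 0}, {"hand": 1, "dx": 3, "dy": 0, "dz": 3.5, "spin": 0}])

```text
time_s: 8.12
tool_pos: [0.573, 0.0644, 0.2843]
tcp_rot: [0.68, -0.68, -0.192, 0.193]
wrist_force: [-0.1, 0.1, -4.3]
opening: 0.335
```

step_arm(commands=[{"hand": 1, "dx": 3, "dy": 0, "dz": 3.5, "spin": 0}, {"hand": 1, "dx": 2.5, "dy": 0, "dz": 2.6, "spin": 0}, {"hand": 1, "dx": 0, "dy": 0, "dz": 0, "spin": 0}, {"hand": 1, "dx": 0, "dy": 0, "dz": 0, "spin": 0}])

```text
time_s: 8.62
tool_pos: [0.5876, 0.1437, 0.2846]
tcp_rot: [-0.68, 0.68, 0.192, -0.193]
wrist_force: [-0.0, 0.2, -3.4]
opening: 0.341
```

Run:
```python
from st import *
o,M=st()
w=camera("wrist");np.save("pics/w5.npy",w);cv2.imwrite("pics/w5.png",cv2.resize(w[:300],(800,469),interpolation=cv2.INTER_CUBIC)[:,:,::-1])
m=cam("wrist",o);O=np.array([.579,.3035,0]);a=np.radians(121.6);X=np.array([np.cos(a),np.sin(a),0]);Y=np.array([-X[1],X[0],0])
for n,(x,y,z) in dict(plyRearA=(10,190,172),plyFrA=(-10,190,172),plyRear0=(10,0,172),plyFr0=(-10,0,172),lip165A=(-32,190,165),lip165_0=(-32,0,165),lip190A=(-32,190,190),lip140A=(-32,190,140)).items():
    print(n,(proj(m,[O+(X*x+Y*y)/1000+np.array([0,0,z/1000])])[0]*1.5625).round())
```

```text
t 8.62 pos [0.5876 0.1437 0.2846] yaw_x 31.6 F [-0.03  0.22 -3.4 ] T [-0.093 -0.126  0.017] op 2.99 q6 -0.37
plyRearA [230.  71.]
plyFrA [232. 102.]
plyRear0 [506.  70.]
plyFr0 [504. 101.]
lip165A [239. 136.]
lip165_0 [500. 135.]
lip190A [225. 132.]
lip140A [250. 139.]
```

View pics/w5.png

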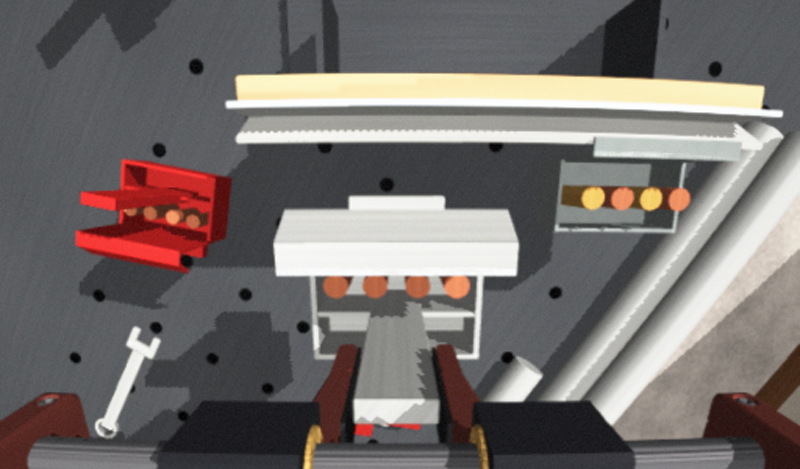

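Run:
```python
from st import *
o,M=st();m=cam("wrist",o)
L=lambda pts:np.array(pts)/1.5625
r=onz(m,L([(236,76),(765,87)]),.172)
for z in(.172,.182,.192,.202):
    s=onz(m,L([(228,102),(782,112)]),z);l=onz(m,L([(237,141),(590,142)]),z-.012)
    print(z,"spinelen",np.linalg.norm(s[1]-s[0]).round(4),"yaw",np.degrees(np.arctan2(*(s[0]-s[1])[1::-1])).round(2),"lip yaw",np.degrees(np.arctan2(*(l[0]-l[1])[1::-1])).round(2),"spine top pts",s.round(4)[:,:2].tolist(),"lip",l.round(4)[:,:2].tolist())
print("ply",r.round(4),np.linalg.norm(r[1]-r[0]),np.degrees(np.arctan2(*(r[0]-r[1])[1::-1])))
Xt=M[:,2]; 
print("along tool z from TCP: ply",(r-o["tool_pos"])@Xt,"tool x",(r-o["tool_pos"])@M[:,0])
for z in(.192,.197):
    s=onz(m,L([(228,104),(782,114)]),z);l=onz(m,L([(237,137),(590,138)]),z-.012);print(z,"spine(front edge) z",(s-o["tool_pos"])@Xt,"lip",(l-o["tool_pos"])@Xt,"x",(s-o["tool_pos"])@M[:,0])
```

```text
t 8.68 pos [0.5876 0.1433 0.2849] yaw_x 31.6 F [ 0.    0.05 -4.25] T [-0.11  -0.186 -0.034] op 3.02 q6 -0.37
0.172 spinelen 0.4036 yaw -148.36 lip yaw -148.46 spine top pts [[0.4198, 0.1937], [0.7634, 0.4054]] lip [[0.4328, 0.1721], [0.6567, 0.3095]]
0.182 spinelen 0.3906 yaw -148.36 lip yaw -148.46 spine top pts [[0.4239, 0.1942], [0.7564, 0.3992]] lip [[0.4364, 0.1733], [0.6533, 0.3064]]
0.192 spinelen 0.3776 yaw -148.36 lip yaw -148.46 spine top pts [[0.428, 0.1947], [0.7495, 0.3929]] lip [[0.4399, 0.1744], [0.65, 0.3034]]
0.202 spinelen 0.3647 yaw -148.36 lip yaw -148.46 spine top pts [[0.4321, 0.1952], [0.7426, 0.3866]] lip [[0.4435, 0.1756], [0.6466, 0.3003]]
ply [[0.417  0.2117 0.172 ]
 [0.7399 0.4102 0.172 ]] 0.3790210923985334 -148.4209007357864
along tool z from TCP: ply [0.14770559 0.14769398] tool x [-0.10937885  0.2696421 ]
0.192 spine(front edge) z [0.12621711 0.12656114] lip [0.10658268 0.10642172] x [-0.10904627  0.26897702]
0.197 spine(front edge) z [0.12537642 0.12571454] lip [0.10609933 0.10594102] x [-0.10715511  0.26437219]
```

Board is square to the tool (148.4°). The TCP is 138.5 mm in front of the board centre plane at board y≈80. Pixel lengths suggest the lip top is at ≈0.178. I'll feel for it with the foot's underside.

step_arm(commands=[{"hand": 1, "dx": 0.5, "dy": 0, "dz": 2.5, "spin": 0}, {"hand": 1, "dx": 0, "dy": 0, "dz": 2.6, "spin": 0}, {"hand": 1, "dx": 0, "dy": 0.5, "dz": 0, "spin": 0}, {"hand": 1, "dx": 0, "dy": 0.5, "dz": 0, "spin": 0}, {"hand": 1, "dx": 0, "dy": 0.4, "dz": 0, "spin": 0}, {"hand": 1, "dx": 0, "dy": 0.3, "dz": 0, "spin": 0}, {"hand": 1, "dx": 0, "dy": 0, "dz": 0, "spin": 0}])

```text
time_s: 9.55
tool_pos: [0.5653, 0.1898, 0.2678]
tcp_rot: [-0.68, 0.68, 0.192, -0.193]
wrist_force: [0.8, -0.1, -4.6]
opening: 0.342
```

step_arm(commands=[{"hand": 1, "dx": 0, "dy": 0.2, "dz": 0, "spin": 0}, {"hand": 1, "dx": 0, "dy": 0.2, "dz": 0, "spin": 0}, {"hand": 1, "dx": 0, "dy": 0, "dz": 0, "spin": 0}])

```text
time_s: 9.93
tool_pos: [0.5651, 0.1902, 0.264]
tcp_rot: [-0.68, 0.68, 0.193, -0.193]
wrist_force: [0.1, 1.0, -4.4]
opening: 0.339
```

step_arm(commands=[{"hand": 1, "dx": 0, "dy": 0.2, "dz": 0, "spin": 0}, {"hand": 1, "dx": 0, "dy": 0.2, "dz": 0, "spin": 0}, {"hand": 1, "dx": 0, "dy": 0, "dz": 0, "spin": 0}])

```text
time_s: 10.3
tool_pos: [0.5651, 0.1901, 0.2599]
tcp_rot: [-0.68, 0.68, 0.193, -0.193]
wrist_force: [0.8, -0.7, -4.0]
opening: 0.337
```

step_arm(commands=[{"hand": 1, "dx": 0, "dy": 0.15, "dz": 0, "spin": 0}, {"hand": 1, "dx": 0, "dy": 0.15, "dz": 0, "spin": 0}, {"hand": 1, "dx": 0, "dy": 0, "dz": 0, "spin": 0}])

```text
time_s: 10.68
tool_pos: [0.5654, 0.19, 0.2586]
tcp_rot: [-0.68, 0.68, 0.193, -0.192]
wrist_force: [0.0, -1.6, 2.9]
opening: 0.338
```

step_arm(commands=[{"hand": 1, "dx": 0, "dy": 0.15, "dz": 0, "spin": 0}, {"hand": 1, "dx": 0, "dy": 0.15, "dz": 0, "spin": 0}, {"hand": 1, "dx": 0, "dy": 0, "dz": 0, "spin": 0}])

```text
time_s: 11.05
tool_pos: [0.5659, 0.1894, 0.2581]
tcp_rot: [-0.68, 0.681, 0.194, -0.19]
wrist_force: [-0.3, -5.5, 12.2]
opening: 0.34
```

step_arm(commands=[{"hand": 1, "dx": 0, "dy": -0.4, "dz": 0, "spin": 0}, {"hand": 1, "dx": 0, "dy": -0.6, "dz": 0, "spin": 0}, {"hand": 1, "dx": 0, "dy": 0, "dz": 0, "spin": 0}, {"hand": 1, "dx": 0, "dy": 0, "dz": 0, "spin": 0}])

```text
time_s: 11.55
tool_pos: [0.5651, 0.1903, 0.2634]
tcp_rot: [0.68, -0.68, -0.192, 0.193]
wrist_force: [-1.1, 0.0, -4.2]
opening: 0.339
```

```bash
cat > tilt.py <<'E'
from st import *
# measure tilt from wrist picture: rows of bright bands on the column through the bin middle (right of handle)
def look(tag):
    o,M=st();w=camera("wrist");np.save(f"pics/{tag}.npy",w);m=cam("wrist",o)
    X=M[:,2];Y=-M[:,0];Z=np.array([0,0,1.]);G=o["tool_pos"]+Z*.055
    for d in(-6,0,6,12,18,24):
        t=np.radians(d);c,s=np.cos(t),np.sin(t);out=[]
        for n,p in dict(webfront=(30,0,110),hook=(39,0,110),tip=(52.5,0,88),foot=(55.5,0,14),front=(-40,40,45)).items():
            x,z=p[0]+12,p[2]-135;P=G+(X*(x*c+z*s)+Y*p[1]+Z*(z*c-x*s))/1000
            out.append(n+str(proj(m,[P])[0].round(1)))
        print(d,*out)
    for c in(225,250,280):
        g=w[:,c].astype(int).sum(1)//3;e=np.diff(g);print(c,[(i,int(e[i])) for i in range(60,260) if abs(e[i])>30])
E
python3 -c "
from tilt import *
look('k1')"
```

```text
t 11.55 pos [0.5651 0.1903 0.2634] yaw_x 31.6 F [-1.11  0.03 -4.17] T [-0.027 -0.159  0.023] op 2.98 q6 -0.28
-6 webfront[251.5 169. ] hook[251.4 155. ] tip[251.6 127.3] foot[252.1 112. ] front[210.3 218.9]
0 webfront[251.5 171.3] hook[251.5 157.4] tip[251.7 133.5] foot[252.2 125.2] front[210.4 229.1]
6 webfront[251.6 174.2] hook[251.6 160.5] tip[251.8 140.2] foot[252.2 138.2] front[210.3 239.5]
12 webfront[251.6 177.6] hook[251.6 164.3] tip[251.8 147.3] foot[252.3 151.1] front[210.1 249.9]
18 webfront[251.7 181.5] hook[251.7 168.7] tip[251.9 154.9] foot[252.3 163.8] front[209.7 260.6]
24 webfront[251.7 185.9] hook[251.7 173.6] tip[251.9 162.7] foot[252.3 176.6] front[209.1 271.3]
225 [(94, 46), (95, 80), (114, 34), (119, -63), (124, 54), (125, 36), (175, -60), (176, -62), (187, -59), (188, -35), (198, 39), (199, 42), (210, -49), (211, -41)]
250 [(94, 48), (95, 72), (114, 33), (119, -64), (124, 50), (184, -54), (201, 39), (254, 48), (255, 42)]
280 [(94, 61), (95, 50), (114, 31), (119, -59), (124, 52), (154, 34), (175, -49), (176, -33), (187, -56), (188, -34), (193, 36), (198, 57), (210, -62), (211, -34), (217, 36), (219, -35), (220, -31), (255, 33)]
```

Contact at TCP z≈0.259 means the lip top is at z≈0.179, matching the visual estimate. The holder is still upright. Next, back off and push the foot's end against the lip edge so the holder swivels in the pads and tilts.

step_arm(commands=[{"hand": 1, "dx": 0, "dy": 0, "dz": -1.3, "spin": 0}, {"hand": 1, "dx": 0, "dy": 0, "dz": -1.2, "spin": 0}, {"hand": 1, "dx": 0, "dy": 0.6, "dz": 0, "spin": 0}, {"hand": 1, "dx": 0, "dy": 0.7, "dz": 0, "spin": 0}, {"hand": 1, "dx": 0, "dy": 0, "dz": 0.5, "spin": 0}, {"hand": 1, "dx": 0, "dy": 0, "dz": 0.3, "spin": 0}, {"hand": 1, "dx": 0, "dy": 0, "dz": 0, "spin": 0}])

```text
time_s: 12.48
tool_pos: [0.5739, 0.1762, 0.2517]
tcp_rot: [0.68, -0.68, -0.193, 0.193]
wrist_force: [-0.7, -0.3, -4.8]
opening: 0.337
```

step_arm(commands=[{"hand": 1, "dx": 0, "dy": 0, "dz": 0.15, "spin": 0}, {"hand": 1, "dx": 0, "dy": 0, "dz": 0.15, "spin": 0}, {"hand": 1, "dx": 0, "dy": 0, "dz": 0, "spin": 0}])

```text
time_s: 12.85
tool_pos: [0.573, 0.1775, 0.2517]
tcp_rot: [-0.68, 0.681, 0.193, -0.192]
wrist_force: [0.9, -3.3, -3.1]
opening: 0.34
```

step_arm(commands=[{"hand": 1, "dx": 0, "dy": 0, "dz": 0.15, "spin": 0}, {"hand": 1, "dx": 0, "dy": 0, "dz": 0, "spin": 0}])

```text
time_s: 13.1
tool_pos: [0.572, 0.1791, 0.2517]
tcp_rot: [-0.68, 0.681, 0.193, -0.192]
wrist_force: [1.8, -5.1, -0.8]
opening: 0.337
```

step_arm(commands=[{"hand": 1, "dx": 0, "dy": -0.05, "dz": 0.1, "spin": 0}, {"hand": 1, "dx": 0, "dy": 0, "dz": 0, "spin": 0}])

```text
time_s: 13.35
tool_pos: [0.5713, 0.1803, 0.252]
tcp_rot: [-0.68, 0.68, 0.193, -0.192]
wrist_force: [2.3, -4.0, -2.4]
opening: 0.335
```

step_arm(commands=[{"hand": 1, "dx": 0, "dy": -0.15, "dz": 0.3, "spin": 0}, {"hand": 1, "dx": 0, "dy": -0.15, "dz": 0.3, "spin": 0}, {"hand": 1, "dx": 0, "dy": 0, "dz": 0, "spin": 0}])

```text
time_s: 13.72
tool_pos: [0.5678, 0.186, 0.2546]
tcp_rot: [0.68, -0.68, -0.193, 0.193]
wrist_force: [2.1, -2.6, -3.1]
opening: 0.338
```

step_arm(commands=[{"hand": 1, "dx": 0, "dy": -0.15, "dz": 0.3, "spin": 0}, {"hand": 1, "dx": 0, "dy": -0.15, "dz": 0.3, "spin": 0}, {"hand": 1, "dx": 0, "dy": -0.12, "dz": 0.3, "spin": 0}, {"hand": 1, "dx": 0, "dy": 0, "dz": 0, "spin": 0}])

```text
time_s: 14.22
tool_pos: [0.5631, 0.1935, 0.2589]
tcp_rot: [0.68, -0.68, -0.193, 0.193]
wrist_force: [1.2, -2.0, -5.3]
opening: 0.34
```

```bash
python3 -c "
from tilt import *
look('k2')"
```

```text
t 14.22 pos [0.5631 0.1935 0.2589] yaw_x 31.7 F [ 1.23 -1.95 -5.31] T [-0.531 -0.328 -0.028] op 2.99 q6 -0.28
-6 webfront[251.5 169. ] hook[251.5 155. ] tip[251.7 127.3] foot[252.1 112. ] front[210.3 218.9]
0 webfront[251.6 171.3] hook[251.6 157.4] tip[251.7 133.5] foot[252.1 125.2] front[210.4 229.1]
6 webfront[251.6 174.1] hook[251.6 160.5] tip[251.8 140.2] foot[252.2 138.2] front[210.3 239.5]
12 webfront[251.7 177.6] hook[251.7 164.3] tip[251.8 147.3] foot[252.2 151.1] front[210.1 249.9]
18 webfront[251.7 181.5] hook[251.7 168.7] tip[251.9 154.9] foot[252.2 163.9] front[209.6 260.6]
24 webfront[251.7 185.9] hook[251.7 173.6] tip[251.9 162.7] foot[252.2 176.6] front[209.1 271.3]
225 [(98, 89), (118, 45), (123, -66), (135, 54), (182, -84), (183, -79), (194, 46), (195, 31), (204, -52), (205, -44), (212, 73), (213, 76), (216, -33), (219, -70), (220, -55)]
250 [(98, 87), (118, 43), (123, -65), (135, 54), (201, -63), (202, -41), (253, 31), (254, 75)]
280 [(98, 91), (118, 41), (123, -67), (135, 53), (182, -49), (183, -73), (184, -40), (192, 44), (204, -48), (205, -41), (208, 32), (212, 38), (213, 69), (216, -37), (219, -48), (220, -46), (254, 34)]
```

Tilting works at ~3–5 N, with the tilt now roughly 8–10°. Continue.

step_arm(commands=[{"hand": 1, "dx": 0, "dy": -0.12, "dz": 0.3, "spin": 0}, {"hand": 1, "dx": 0, "dy": -0.12, "dz": 0.3, "spin": 0}, {"hand": 1, "dx": 0, "dy": -0.1, "dz": 0.3, "spin": 0}, {"hand": 1, "dx": 0, "dy": 0, "dz": 0, "spin": 0}])

```text
time_s: 14.78
tool_pos: [0.5585, 0.2011, 0.2626]
tcp_rot: [0.68, -0.68, -0.193, 0.193]
wrist_force: [1.3, -1.0, -4.2]
opening: 0.336
```

step_arm(commands=[{"hand": 1, "dx": 0, "dy": -0.1, "dz": 0.3, "spin": 0}, {"hand": 1, "dx": 0, "dy": -0.1, "dz": 0.3, "spin": 0}, {"hand": 1, "dx": 0, "dy": -0.1, "dz": 0.3, "spin": 0}, {"hand": 1, "dx": 0, "dy": 0, "dz": 0, "spin": 0}])

```text
time_s: 15.28
tool_pos: [0.5538, 0.2087, 0.2655]
tcp_rot: [0.68, -0.68, -0.193, 0.193]
wrist_force: [1.1, -2.7, -3.8]
opening: 0.342
```

step_arm(commands=[{"hand": 1, "dx": 0, "dy": -0.08, "dz": 0.3, "spin": 0}, {"hand": 1, "dx": 0, "dy": -0.08, "dz": 0.3, "spin": 0}, {"hand": 1, "dx": 0, "dy": -0.08, "dz": 0.3, "spin": 0}, {"hand": 1, "dx": 0, "dy": 0, "dz": 0, "spin": 0}])

```text
time_s: 15.78
tool_pos: [0.549, 0.2164, 0.2679]
tcp_rot: [0.68, -0.68, -0.193, 0.193]
wrist_force: [0.7, -2.0, -4.5]
opening: 0.333
```

Run:
```python
from tilt import *
look('k3')
s=camera("scene");np.save("pics/s5.npy",s);w=np.load("pics/k3.npy")
sm=cam("scene");o=get_obs();p=proj(sm,[o["tool_pos"]])[0];print("tcp scene",p)
x0,y0=int(p[0])-55,int(p[1])-45
a=cv2.resize(s[y0:y0+120,x0:x0+100],(400,480),interpolation=cv2.INTER_CUBIC)
b=cv2.resize(w[70:262,172:332],(400,480),interpolation=cv2.INTER_CUBIC)
cv2.imwrite("pics/t1.png",np.hstack([a,b])[:,:,::-1]);print(x0,y0)
```

```text
t 15.78 pos [0.549  0.2164 0.2679] yaw_x 31.7 F [ 0.74 -1.97 -4.47] T [-0.668 -0.419 -0.024] op 2.93 q6 -0.23
-6 webfront[251.6 169. ] hook[251.5 155. ] tip[251.7 127.3] foot[252.1 111.9] front[210.3 218.9]
0 webfront[251.6 171.3] hook[251.6 157.4] tip[251.7 133.5] foot[252.1 125.1] front[210.4 229.1]
6 webfront[251.6 174.2] hook[251.6 160.6] tip[251.8 140.2] foot[252.1 138.2] front[210.3 239.4]
12 webfront[251.7 177.6] hook[251.7 164.4] tip[251.8 147.3] foot[252.2 151. ] front[210.  249.9]
18 webfront[251.7 181.6] hook[251.7 168.7] tip[251.9 154.9] foot[252.2 163.8] front[209.6 260.6]
24 webfront[251.7 185.9] hook[251.8 173.6] tip[251.9 162.7] foot[252.2 176.6] front[209.  271.3]
225 [(124, 54), (142, -46), (144, 48), (145, 36), (149, -38), (150, -44), (171, 46), (191, -66), (204, -72), (205, -51), (215, 55), (216, 44), (219, -75), (220, -54)]
250 [(124, 56), (142, -49), (144, 46), (145, 38), (149, -49), (150, -31), (171, 39), (191, -75), (223, -76), (252, 62), (253, 66)]
280 [(124, 54), (142, -42), (144, 42), (145, 39), (149, -49), (150, -33), (171, 42), (191, -69), (204, -58), (205, -56), (214, 69), (215, 36), (219, -50), (220, -55), (253, 36)]
tcp scene [335.61362236 204.42356354]
280 159
```

View pics/t1.png

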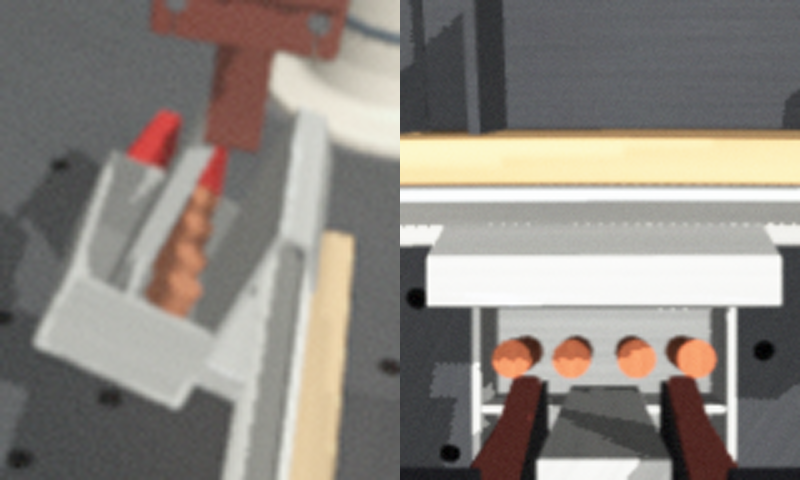

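It shows the holder tilted with its foot on the lip (left) and its strip clear above the spine (right).

Run:
```python
from st import *
from scipy.optimize import least_squares
o,M=st();m=cam("wrist",o);X=M[:,2];Z=np.array([0,0,1.])
def rows(d,k,gz,gx):
    t=np.radians(d);c,s=np.cos(t),np.sin(t);G=o["tool_pos"]+Z*(.055+gz)+X*gx;r=[]
    for x,z in((41.0,110),(27+k,110)):
        x+=12;z-=135;r.append(proj(m,[G+(X*(x*c+z*s)+Z*(z*c-x*s))/1000])[0][1])
    return np.array(r)
# calibrate (27+k),gx on upright picture rows, gz=0
f=least_squares(lambda p:rows(0,p[0],0,p[1]*1e-3)-[154.5,176],[0,0]);k,g=f.x;print("k,gx mm",f.x,f.cost)
f2=least_squares(lambda p:rows(p[0],k,0,g*1e-3)-[171.5,191.5],[20]);print("tilt",f2.x,f2.fun)
for d in(18,20,22,24):print(d,rows(d,k,0,g*1e-3))
O=np.array([.5876,.1433,0]);bx=(o["tool_pos"]-O)@X*1000-138.5;print("grip board x",bx,"board y",80-(o["tool_pos"]-O)@M[:,0]*1000)
```

```text
t 15.88 pos [0.5491 0.2163 0.2679] yaw_x 31.6 F [ 0.48 -1.54 -4.08] T [-0.544 -0.387  0.014] op 3.0 q6 -0.23
k,gx mm [ 0.01699008 -0.14399028] 1.3638841514284153e-20
tilt [25.00718673] [ 0.41720406 -0.48832217]
18 [166.07057579 186.01341272]
20 [167.67460419 187.38565829]
22 [169.3315959  188.80226101]
24 [171.03902403 190.26136271]
grip board x -56.078069179763446 board y 74.40172484193413
```

Tilt is ≈20–25°. Now back off 8 mm so the hook sits just behind the lip's top edge, and lower with the foot in front of the rail.

step_arm(commands=[{"hand": 1, "dx": 0, "dy": 0, "dz": -0.4, "spin": 0}, {"hand": 1, "dx": 0, "dy": 0, "dz": -0.4, "spin": 0}, {"hand": 1, "dx": 0, "dy": 0, "dz": 0, "spin": 0}, {"hand": 1, "dx": 0, "dy": 1, "dz": 0, "spin": 0}, {"hand": 1, "dx": 0, "dy": 1.5, "dz": 0, "spin": 0}, {"hand": 1, "dx": 0, "dy": 1.5, "dz": 0, "spin": 0}, {"hand": 1, "dx": 0, "dy": 1.5, "dz": 0, "spin": 0}, {"hand": 1, "dx": 0, "dy": 0, "dz": 0, "spin": 0}])

```text
time_s: 16.88
tool_pos: [0.5526, 0.2091, 0.2103]
tcp_rot: [-0.68, 0.68, 0.191, -0.194]
wrist_force: [0.7, 0.2, -3.9]
opening: 0.336
```

Run:
```python
from tilt import *
look('k4')
o,M=st();X=M[:,2]
print("grip board x",(o["tool_pos"]-[.5876,.1433,0])@X*1000-138.5)
m=cam("wrist",o);
for z in(.1775,.179,.1805):
    for x in(-37,-32):
        print(z,x,"lip row",proj(m,[o["tool_pos"]*[1,1,0]+X*(x/1000-((o["tool_pos"]-[.5876,.1433,0])@X-.1385))+np.array([0,0,z])])[0])
w=np.load("pics/k4.npy");
for c in(160,180,335):
    g=w[:,c].astype(int).sum(1)//3;e=np.diff(g);print(c,[(i,int(e[i])) for i in range(60,220) if abs(e[i])>25])
```

```text
t 16.88 pos [0.5526 0.2091 0.2103] yaw_x 31.6 F [ 0.67  0.19 -3.95] T [ 0.072 -0.065 -0.073] op 2.95 q6 -0.25
-6 webfront[251.3 169. ] hook[251.3 155. ] tip[251.6 127.3] foot[252.3 112. ] front[210.4 218.9]
0 webfront[251.4 171.2] hook[251.4 157.4] tip[251.7 133.5] foot[252.4 125.2] front[210.5 229.1]
6 webfront[251.5 174.1] hook[251.5 160.5] tip[251.8 140.2] foot[252.4 138.2] front[210.4 239.5]
12 webfront[251.6 177.6] hook[251.6 164.3] tip[251.8 147.3] foot[252.5 151.1] front[210.2 249.9]
18 webfront[251.6 181.5] hook[251.6 168.7] tip[251.9 154.9] foot[252.5 163.9] front[209.7 260.6]
24 webfront[251.7 185.9] hook[251.7 173.6] tip[252.  162.7] foot[252.5 176.6] front[209.1 271.3]
225 [(117, 89), (118, 37), (142, 53), (148, -46), (149, -36), (171, 41), (191, -53), (203, -69), (204, -61), (214, 32), (215, 78), (219, -72), (220, -47)]
250 [(117, 83), (118, 36), (142, 55), (148, -45), (149, -36), (171, 35), (191, -52), (222, -44), (223, -44), (252, 44), (253, 85)]
280 [(117, 81), (118, 37), (142, 49), (148, -47), (149, -36), (171, 33), (191, -53), (204, -59), (205, -43), (213, 43), (214, 59), (219, -53), (220, -48), (253, 47)]
t 16.93 pos [0.553  0.2092 0.2117] yaw_x 31.6 F [ 0.14 -0.13 -4.33] T [ 0.044 -0.046  0.044] op 3.01 q6 -0.25
grip board x -64.15087756228073
0.1775 -37 lip row [252.09018644 172.79453804]
0.1775 -32 lip row [252.08363708 167.28561259]
0.179 -37 lip row [252.08095446 173.15078312]
0.179 -32 lip row [252.07430735 167.60994265]
0.1805 -37 lip row [252.07160904 173.51141966]
0.1805 -32 lip row [252.0648622  167.93829714]
160 [(117, 61), (118, 81), (140, -32), (142, 34), (143, 44), (149, -60), (161, 51), (170, -56), (171, -102)]
180 [(117, 79), (118, 73), (140, -32), (142, 38), (143, 44), (148, -38), (149, -44), (160, 50), (170, -67), (171, -91)]
335 [(117, 72), (118, 74), (140, -29), (142, 30), (143, 35), (148, -40), (149, -45), (161, 47), (170, -67), (171, -89)]
```

Lip front edge at row 170.5 agrees with the model to within 1 mm. Descend gently, feeling for contact.

step_arm(commands=[{"hand": 1, "dx": 0, "dy": 0.8, "dz": 0, "spin": 0}, {"hand": 1, "dx": 0, "dy": 0.6, "dz": 0, "spin": 0}, {"hand": 1, "dx": 0, "dy": 0.3, "dz": 0, "spin": 0}, {"hand": 1, "dx": 0, "dy": 0, "dz": 0, "spin": 0}])

```text
time_s: 17.42
tool_pos: [0.5533, 0.2093, 0.1954]
tcp_rot: [-0.68, 0.68, 0.193, -0.193]
wrist_force: [0.1, 0.3, -3.7]
opening: 0.338
```

step_arm(commands=[{"hand": 1, "dx": 0, "dy": 0.2, "dz": 0, "spin": 0}, {"hand": 1, "dx": 0, "dy": 0.2, "dz": 0, "spin": 0}, {"hand": 1, "dx": 0, "dy": 0, "dz": 0, "spin": 0}])

```text
time_s: 17.8
tool_pos: [0.5534, 0.2092, 0.1915]
tcp_rot: [-0.68, 0.68, 0.193, -0.193]
wrist_force: [0.0, 0.3, -4.7]
opening: 0.336
```

step_arm(commands=[{"hand": 1, "dx": 0, "dy": 0.2, "dz": 0, "spin": 0}, {"hand": 1, "dx": 0, "dy": 0.2, "dz": 0, "spin": 0}, {"hand": 1, "dx": 0, "dy": 0, "dz": 0, "spin": 0}])

```text
time_s: 18.18
tool_pos: [0.5533, 0.2093, 0.1874]
tcp_rot: [-0.68, 0.68, 0.192, -0.193]
wrist_force: [-0.1, -1.1, -3.3]
opening: 0.339
```

step_arm(commands=[{"hand": 1, "dx": 0, "dy": 0.15, "dz": 0, "spin": 0}, {"hand": 1, "dx": 0, "dy": 0.15, "dz": 0, "spin": 0}, {"hand": 1, "dx": 0, "dy": 0, "dz": 0, "spin": 0}])

```text
time_s: 18.55
tool_pos: [0.5533, 0.2093, 0.1845]
tcp_rot: [0.68, -0.68, -0.193, 0.193]
wrist_force: [0.2, -0.7, -3.7]
opening: 0.337
```

step_arm(commands=[{"hand": 1, "dx": 0, "dy": 0.15, "dz": 0, "spin": 0}, {"hand": 1, "dx": 0, "dy": 0.15, "dz": 0, "spin": 0}, {"hand": 1, "dx": 0, "dy": 0, "dz": 0, "spin": 0}])

```text
time_s: 18.92
tool_pos: [0.5533, 0.2093, 0.1815]
tcp_rot: [-0.68, 0.68, 0.193, -0.193]
wrist_force: [0.2, 0.1, -4.9]
opening: 0.337
```

step_arm(commands=[{"hand": 1, "dx": 0, "dy": 0.15, "dz": 0, "spin": 0}, {"hand": 1, "dx": 0, "dy": 0.15, "dz": 0, "spin": 0}, {"hand": 1, "dx": 0, "dy": 0, "dz": 0, "spin": 0}])

```text
time_s: 19.3
tool_pos: [0.5533, 0.2093, 0.1785]
tcp_rot: [-0.68, 0.68, 0.193, -0.193]
wrist_force: [0.0, -0.4, -4.0]
opening: 0.341
```

step_arm(commands=[{"hand": 1, "dx": 0, "dy": 0.15, "dz": 0, "spin": 0}, {"hand": 1, "dx": 0, "dy": 0.15, "dz": 0, "spin": 0}, {"hand": 1, "dx": 0, "dy": 0, "dz": 0, "spin": 0}])

```text
time_s: 19.68
tool_pos: [0.5533, 0.2092, 0.1755]
tcp_rot: [-0.68, 0.68, 0.193, -0.193]
wrist_force: [0.8, 0.3, -5.0]
opening: 0.341
```

Still free at the planned depth. Now ease outward to confirm that the strip bears on the lip's rear.

step_arm(commands=[{"hand": 1, "dx": 0, "dy": 0, "dz": -0.15, "spin": 0}, {"hand": 1, "dx": 0, "dy": 0, "dz": -0.15, "spin": 0}, {"hand": 1, "dx": 0, "dy": 0, "dz": 0, "spin": 0}])

```text
time_s: 20.05
tool_pos: [0.5545, 0.2075, 0.1758]
tcp_rot: [0.681, -0.68, -0.193, 0.193]
wrist_force: [-2.0, 4.5, -3.2]
opening: 0.337
```

step_arm(commands=[{"hand": 1, "dx": 0, "dy": 0.1, "dz": -0.15, "spin": 0}, {"hand": 1, "dx": 0, "dy": 0.1, "dz": -0.1, "spin": 0}, {"hand": 1, "dx": 0, "dy": 0, "dz": 0, "spin": 0}])

```text
time_s: 20.42
tool_pos: [0.5562, 0.2049, 0.1741]
tcp_rot: [0.681, -0.68, -0.193, 0.193]
wrist_force: [-2.8, 5.1, -2.1]
opening: 0.338
```

The strip bears on the lip (≈5 N outward resistance) and the holder is swivelling. Continue, out and down.

step_arm(commands=[{"hand": 1, "dx": 0, "dy": 0.2, "dz": -0.1, "spin": 0}, {"hand": 1, "dx": 0, "dy": 0.2, "dz": -0.1, "spin": 0}, {"hand": 1, "dx": 0, "dy": 0, "dz": 0, "spin": 0}])

```text
time_s: 20.8
tool_pos: [0.5577, 0.2027, 0.1699]
tcp_rot: [-0.68, 0.68, 0.193, -0.192]
wrist_force: [-2.1, 2.7, 0.2]
opening: 0.341
```

step_arm(commands=[{"hand": 1, "dx": 0, "dy": 0.2, "dz": -0.1, "spin": 0}, {"hand": 1, "dx": 0, "dy": 0.2, "dz": -0.1, "spin": 0}, {"hand": 1, "dx": 0, "dy": 0, "dz": 0, "spin": 0}])

```text
time_s: 21.18
tool_pos: [0.5585, 0.2012, 0.1654]
tcp_rot: [0.68, -0.68, -0.193, 0.193]
wrist_force: [-0.7, 3.3, -0.6]
opening: 0.34
```

step_arm(commands=[{"hand": 1, "dx": 0, "dy": 0.2, "dz": -0.15, "spin": 0}, {"hand": 1, "dx": 0, "dy": 0.2, "dz": -0.15, "spin": 0}, {"hand": 1, "dx": 0, "dy": 0, "dz": 0, "spin": 0}])

```text
time_s: 21.55
tool_pos: [0.56, 0.1985, 0.1614]
tcp_rot: [-0.68, 0.68, 0.193, -0.193]
wrist_force: [-1.4, 2.7, -0.5]
opening: 0.339
```

```bash
cat > fit.py <<'E'
from tilt import *
def fit(tag):
    look(tag);o=get_obs();q=o["tcp_rot"];M=R.from_quat([*q[1:],q[0]]).as_matrix();m=cam("wrist",o);X=M[:,2];Z=np.array([0,0,1.])
    print("grip board x",((o["tool_pos"]-[.5876,.1433,0])@X*1000-138.5).round(1))
    for d in range(-6,25,3):
        t=np.radians(d);c,s=np.cos(t),np.sin(t);G=o["tool_pos"]+Z*.055
        print(d,[proj(m,[G+(X*((x+12)*c+(z-135)*s)+Z*((z-135)*c-(x+12)*s))/1000])[0][1].round(1) for x,z in((41,110),(27,110))])
E
python3 -c "
from fit import *
fit('k5')" | grep -v webfront
```

```text
t 21.55 pos [0.56   0.1985 0.1614] yaw_x 31.6 F [-1.41  2.72 -0.54] T [0.701 0.13  0.053] op 2.98 q6 -0.27
225 [(98, 34), (99, 91), (127, -35), (129, 38), (130, 42), (137, -57), (150, 46), (160, 39), (180, -70), (181, -89), (182, -33), (190, 34), (201, -65), (202, -36), (209, 36), (210, 120), (213, -35), (219, -76), (220, -49)]
250 [(98, 43), (99, 78), (127, -37), (129, 38), (130, 43), (137, -55), (151, 52), (198, -54), (253, 73), (254, 32)]
280 [(98, 37), (99, 82), (127, -35), (129, 41), (130, 44), (137, -50), (150, 54), (180, -76), (181, -84), (189, 42), (201, -58), (202, -31), (205, 35), (210, 86), (213, -40), (219, -46), (220, -48), (254, 31)]
grip board x -77.0
-6 [np.float64(151.8), np.float64(173.6)]
-3 [np.float64(153.0), np.float64(174.6)]
0 [np.float64(154.3), np.float64(175.8)]
3 [np.float64(155.8), np.float64(177.2)]
6 [np.float64(157.5), np.float64(178.7)]
9 [np.float64(159.4), np.float64(180.3)]
12 [np.float64(161.4), np.float64(182.0)]
15 [np.float64(163.6), np.float64(183.9)]
18 [np.float64(165.9), np.float64(185.8)]
21 [np.float64(168.3), np.float64(187.9)]
24 [np.float64(170.8), np.float64(190.1)]
```

Tilt now ≈10°, with the hook within 1 mm of the lip's top edge and the foot below the ledge level. Keep going.

step_arm(commands=[{"hand": 1, "dx": 0, "dy": 0.2, "dz": -0.12, "spin": 0}, {"hand": 1, "dx": 0, "dy": 0.2, "dz": -0.12, "spin": 0}, {"hand": 1, "dx": 0, "dy": 0, "dz": 0, "spin": 0}])

```text
time_s: 21.98
tool_pos: [0.5612, 0.1965, 0.1574]
tcp_rot: [-0.68, 0.68, 0.193, -0.193]
wrist_force: [-1.4, 2.4, 0.6]
opening: 0.338
```

step_arm(commands=[{"hand": 1, "dx": 0, "dy": 0.2, "dz": -0.12, "spin": 0}, {"hand": 1, "dx": 0, "dy": 0.15, "dz": -0.1, "spin": 0}, {"hand": 1, "dx": 0, "dy": 0, "dz": 0, "spin": 0}])

```text
time_s: 22.35
tool_pos: [0.5624, 0.1946, 0.154]
tcp_rot: [-0.68, 0.68, 0.193, -0.193]
wrist_force: [-1.1, 2.3, 1.4]
opening: 0.342
```

```bash
python3 -c "
from fit import *
fit('k6')" | grep -v webfront
```

```text
t 22.35 pos [0.5624 0.1946 0.154 ] yaw_x 31.6 F [-1.08  2.3   1.42] T [0.763 0.246 0.035] op 3.0 q6 -0.28
225 [(90, 37), (91, 82), (121, -37), (122, 40), (123, 56), (130, -41), (131, -42), (146, 51), (155, 42), (176, -93), (177, -70), (189, -33), (190, -51), (200, 37), (201, 40), (213, -50)]
250 [(90, 50), (91, 66), (122, 45), (123, 46), (130, -46), (131, -35), (146, 49), (155, 35), (176, -36), (186, -33), (187, -44), (203, 35), (253, 34), (254, 59)]
280 [(90, 41), (91, 68), (121, -36), (122, 42), (123, 55), (130, -44), (131, -36), (146, 47), (155, 35), (175, -50), (176, -62), (190, -47), (199, 49), (200, 67), (213, -50), (254, 34)]
grip board x -81.6
-6 [np.float64(151.8), np.float64(173.6)]
-3 [np.float64(153.0), np.float64(174.6)]
0 [np.float64(154.3), np.float64(175.8)]
3 [np.float64(155.8), np.float64(177.2)]
6 [np.float64(157.5), np.float64(178.7)]
9 [np.float64(159.4), np.float64(180.3)]
12 [np.float64(161.4), np.float64(182.0)]
15 [np.float64(163.6), np.float64(183.9)]
18 [np.float64(165.9), np.float64(185.8)]
21 [np.float64(168.3), np.float64(187.9)]
24 [np.float64(170.8), np.float64(190.1)]
```

step_arm(commands=[{"hand": 1, "dx": 0, "dy": 0.12, "dz": -0.08, "spin": 0}, {"hand": 1, "dx": 0, "dy": 0.1, "dz": -0.05, "spin": 0}, {"hand": 1, "dx": 0, "dy": 0, "dz": 0, "spin": 0}])

```text
time_s: 22.78
tool_pos: [0.563, 0.1937, 0.1522]
tcp_rot: [0.68, -0.68, -0.193, 0.193]
wrist_force: [-2.2, 3.6, 1.3]
opening: 0.337
```

```bash
python3 -c "
from fit import *
fit('k7')" | egrep -v 'webfront|^[0-9-]+ .np'
```

```text
t 22.77 pos [0.563  0.1937 0.1522] yaw_x 31.6 F [-2.24  3.55  1.31] T [ 0.81   0.46  -0.031] op 2.96 q6 -0.28
225 [(88, 51), (89, 63), (119, -33), (121, 64), (129, -55), (145, 52), (174, -35), (175, -70), (186, -36), (187, -46), (198, 69), (210, -49)]
250 [(88, 52), (89, 59), (119, -32), (120, 34), (121, 53), (128, -33), (129, -51), (145, 54), (154, 33), (175, -35), (183, -42), (184, -40), (254, 67)]
280 [(88, 65), (89, 47), (119, -33), (120, 31), (121, 56), (129, -56), (144, 37), (145, 32), (154, 33), (175, -51), (186, -35), (187, -39), (197, 67), (198, 65), (201, -42), (209, -32), (210, -46), (219, -37), (220, -32), (254, 34)]
grip board x -82.7
```

Upright and seated at (-82.7, z 0.152), very near the target. Ease off the residual outward pull, then open gently.

step_arm(commands=[{"hand": 1, "dx": 0, "dy": 0, "dz": 0.08, "spin": 0}, {"hand": 1, "dx": 0, "dy": 0, "dz": 0.05, "spin": 0}, {"hand": 1, "dx": 0, "dy": 0, "dz": 0, "spin": 0}])

```text
time_s: 23.2
tool_pos: [0.5629, 0.1938, 0.1522]
tcp_rot: [-0.68, 0.681, 0.193, -0.192]
wrist_force: [1.5, -1.8, 2.0]
opening: 0.341
```

```bash
python3 -c "
from fit import *
fit('k8')" | egrep -v 'webfront|^[0-9-]+ .np'
```

```text
t 23.2 pos [0.5629 0.1938 0.1522] yaw_x 31.6 F [ 1.51 -1.85  2.02] T [-0.142 -0.162  0.042] op 2.99 q6 -0.28
225 [(88, 33), (89, 85), (119, -33), (121, 54), (122, 34), (129, -57), (146, 48), (154, 37), (175, -93), (187, -55), (198, 50), (210, -57), (211, -31)]
250 [(88, 35), (89, 81), (121, 76), (129, -55), (145, 34), (146, 34), (175, -37), (184, -53), (201, 34), (254, 64)]
280 [(88, 33), (89, 79), (119, -33), (121, 72), (129, -64), (145, 48), (175, -40), (187, -52), (197, 55), (198, 80), (201, -36), (210, -50), (219, -34), (220, -36), (254, 35)]
grip board x -82.7
```

step_arm(commands=[{"hand": 3.05, "dx": 0, "dy": 0, "dz": -0.05, "spin": 0}, {"hand": 3.2, "dx": 0, "dy": 0, "dz": 0, "spin": 0}, {"hand": 3.6, "dx": 0, "dy": 0, "dz": 0, "spin": 0}, {"hand": 5, "dx": 0, "dy": 0, "dz": 0, "spin": 0}, {"hand": 5.5, "dx": 0, "dy": 0, "dz": 0, "spin": 0}, {"hand": 5.5, "dx": 0, "dy": 0, "dz": 0, "spin": 0}])

```text
time_s: 24.0
tool_pos: [0.5626, 0.1943, 0.1521]
tcp_rot: [0.68, -0.68, -0.193, 0.193]
wrist_force: [-0.1, 0.6, 0.3]
opening: 0.621
```

```bash
python3 -c "
from fit import *
fit('k9')" | egrep -v 'webfront|^[0-9-]+ .np'
```

```text
t 24.0 pos [0.5626 0.1943 0.1521] yaw_x 31.6 F [-0.07  0.59  0.26] T [-0.084 -0.09   0.013] op 5.45 q6 -0.28
225 [(89, 35), (90, 86), (120, -32), (122, 70), (130, -69), (146, 54), (155, 31), (175, -37), (176, -51), (186, -53), (187, -32), (198, 55), (209, -58), (210, -31), (224, 35), (225, 41), (227, -44), (228, -48)]
250 [(89, 45), (90, 79), (120, -34), (122, 74), (130, -66), (146, 54), (155, 31), (176, -35), (183, -47), (201, 35), (255, 62)]
280 [(89, 42), (90, 72), (120, -39), (122, 71), (130, -64), (145, 38), (146, 31), (155, 35), (176, -31), (186, -48), (197, 82), (198, 48), (201, -35), (209, -55), (224, 46), (225, 42), (227, -55), (228, -84), (255, 43)]
grip board x -82.0
```

Released with no movement. Retreat straight up and take a last look.

step_arm(commands=[{"hand": 5.5, "dx": 0, "dy": -1, "dz": 0, "spin": 0}, {"hand": 5.5, "dx": 0, "dy": -2, "dz": 0, "spin": 0}, {"hand": 5.5, "dx": 0, "dy": -4, "dz": 0, "spin": 0}, {"hand": 5.5, "dx": 0, "dy": -4, "dz": 0, "spin": 0}, {"hand": 5.5, "dx": 0, "dy": -4, "dz": -3, "spin": 0}, {"hand": 5.5, "dx": 0, "dy": 0, "dz": -4, "spin": 0}, {"hand": 5.5, "dx": 0, "dy": 0, "dz": 0, "spin": 0}, {"hand": 5.5, "dx": 0, "dy": 0, "dz": 0, "spin": 0}])

```text
time_s: 25.05
tool_pos: [0.5991, 0.135, 0.302]
tcp_rot: [0.681, -0.68, -0.192, 0.193]
wrist_force: [-0.9, 0.1, -0.2]
opening: 0.628
```

Run:
```python
from st import *
o,M=st();s=camera("scene");w=camera("wrist")
a=cv2.resize(s[150:384,200:410],(420,468),interpolation=cv2.INTER_CUBIC);b=cv2.resize(w[60:260,150:312],(379,468),interpolation=cv2.INTER_CUBIC)
cv2.imwrite("pics/f1.png",np.hstack([a,b])[:,:,::-1])
m=cam("wrist",o);sm=cam("scene");X=M[:,2];Y=-M[:,0];G=np.array([.5629,.1938,0])-X*.0003
for n,(x,y,z) in dict(handletop=(-12,0,152),webL=(30,50,110),webR=(30,-50,110),bottomfront=(-40,-50,0)).items():
    P=G+(X*(x+12)+Y*y)/1000+np.array([0,0,.072+z/1000]);print(n,((proj(sm,[P])[0]-[200,150])*2).round(),((proj(m,[P])[0]-[150,60])*2.34+[420,0]).round())
```

```text
t 25.05 pos [0.5991 0.135  0.302 ] yaw_x 31.6 F [-0.95  0.06 -0.16] T [-0.008 -0.084 -0.002] op 5.51 q6 -0.39
handletop [236. 142.] [659. 149.]
webL [281. 154.] [556.  57.]
webR [268. 222.] [763.  57.]
bottomfront [183. 286.] [733. 184.]
```

View pics/f1.png

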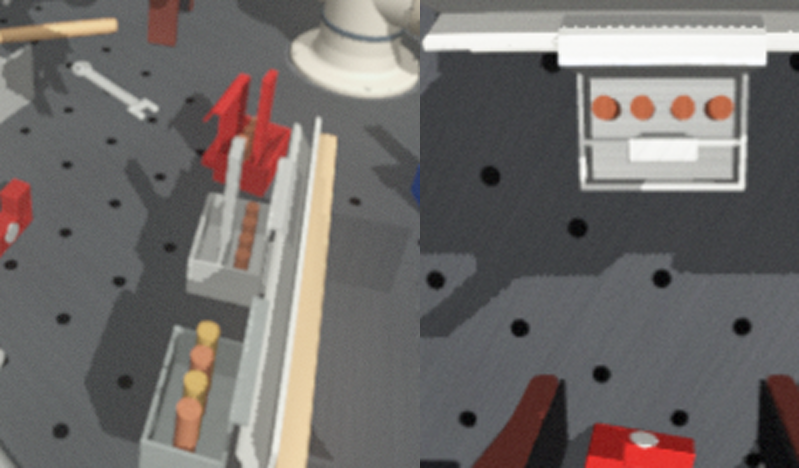

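The holder hangs upright and square on the rail beside the grey bin. Handle top at (236,142) and plate top edge at (558–765, 60) match the seated prediction, and the gripper is clear.

```bash
python3 -c "
from cell import *
print(close_job())"
```

```text
the job is handed in; nothing more can be done
None
```

The holder is hanging on the empty stretch of the rail, let go and upright, and the job was handed in at about 25 s of the 48 s allowed.

**How it went:**
- **Grasp:** I gripped the grey holder by its handle. The first closing missed above the handle, because the finger ends appeared about 36 mm short of the reported TCP. I went 37 mm lower and it gripped at the expected 30 mm.
- **Finding the rail:** I felt for the lip with the foot's underside and found its top at about z 0.179 m.
- **Hanging:** I tilted the holder 20–25° by pushing its foot against the lip. Then I let the strip into the groove until it bore, and swung the foot in while lowering.

**Last checks:**
- **Final position:** After release nothing moved. The last picture matches the seated position to within about 2–3 mm, at board y about 75 mm and 93 mm below the bay point.
- **Forces:** The highest reading was about 16.5 N, during the feel on the lip, which is close to the 20 N limit. The later contact readings were about 3–8 N. Forces were read only at the end of each call, so a brief higher peak can't be ruled out.
- **Disagreement:** The tilt before hanging read 25° from the camera but about 20° from geometry; contact then confirmed the strip was in the groove.
- **Bystanders:** No tool was touched on purpose, and those visible in the last pictures look unmoved. I did not measure each one again.

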